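# Shut and bolt the tray cabinet

## Task

Push the tray cabinet's drop-down flap fully shut with your fingertips, then bolt it: push the black knob of the bolt on the cabinet's top along its slot all the way towards the flap, so that the bolt passes through the flap's keeper, and push the knob over sideways, fully down into the notch. Push gently, do not grip the knob, and do not disturb the crank on the cabinet's side, the jar, the bowl or the two trays.

Things in the scene. Friction and masses are not known exactly. Their poses are not given: they have to be found in the camera images.
- cabinet: fixed tray cabinet of pale grey-green painted steel, 220 deep (its x) x 300 wide (its y) x 205 mm high. Origin: centre of its underside, on the work surface; x points from the front (flap side, towards the robot) to the clear back, y to the left as seen from the robot, z up. Front plane at x = -110 mm, flat top at z = 205 mm; a barrel bolt lies on the top
- slot_corner (a point): corner of the bolt's L-shaped slot, on the barrel's axis: cabinet x = -85, y = 0, z = 221 mm (16 mm above the cabinet's top). The steel barrel, 26 mm diameter, lies along cabinet x from x = -104 to -20 mm; its upper side is 29 mm above the top. From here the straight leg runs 40 mm back (+x) along the upper side, and the notch runs down the left (+y) side
- flap (a joint): angle of the drop-down flap (rad): 0 = shut, upright against the front; grows as its upper edge leans out and down towards the robot. Hinged along its lower edge, 22 mm above the work surface in the cabinet's front plane. A stiff hinge (about 0.32 N m) keeps it where it is left; it stops by itself at 0
- flap_top (a point): middle of the upper edge of the flap's outer face, 182 mm above the hinge line; when shut at cabinet x = -118, y = 0, z = 204 mm. The flap is 296 mm wide, 6 mm thick. A pull bar 100 mm long stands 18 mm off the face, 97 mm below this edge
- keeper_hole (a point): centre of the 19 mm square hole in the keeper, a steel tab 44 mm wide and 4 mm thick in the middle of the flap, standing 36 mm above the flap's upper edge; its outer face is flush with the flap's. The hole is 199 mm above the hinge line, its centre when shut at cabinet x = -116, y = 0, z = 221 mm
- bolt (a joint): travel of the bolt along the barrel (m): 0 = drawn back, 0.040 = fully out through the keeper; grows towards the flap (cabinet -x). Stays where it is left; about 3 N moves it. The tip of the 14 mm rod is 60 mm ahead of the knob's pin and hits the keeper tab if the flap is not shut
- bolt_turn (a joint): angle of the bolt's knob about the barrel's axis (rad): 0 = standing straight up, 1.45 = lying over to the cabinet's left (+y), fully down in the notch. The slot lets it lean no more than about 0.25 until the bolt is fully out (beyond 0.038 m). Stays where it is left; about 1 N on the knob turns it
- bolt_knob (a point): centre of the bolt's black ball knob, 16 mm diameter, on a 7 mm brass pin, 36 mm from the barrel's axis. Standing up with the bolt drawn back it is at cabinet x = -45, y = 0, z = 257 mm (52 mm above the cabinet's top); at the corner of the slot at x = -85 mm; at the end of the notch at x = -85, y = +36, z = 225 mm (20 mm above the top)
- crank (a joint): turn (rad) of the small hand crank on the cabinet's right side (-y) that raises the inner rack; 0 at the start, must stay. It sticks out 66 mm from that side at cabinet x = 10 mm, z = 55 to 126 mm
- jar: closed glass jar, 60 mm diameter, 70 mm high, standing on a rear corner of the cabinet's top; origin: centre of its underside. Leave it alone
- bowl: white rubber mixing bowl, 84 mm across the rim, 55 mm high, standing on the other rear corner of the cabinet's top; origin: centre of its underside. Leave it alone
- green_tray: faded green plastic tray, 280 (x) x 180 (y) x 18 mm, on the work surface beside the cabinet; origin: centre of its underside. Leave it alone
- brass_tray: tarnished brass tray, 240 (x) x 160 (y) x 20 mm, on the work surface on the other side of the cabinet; origin: centre of its underside. Leave it alone

How it is judged:
By the outcome, as a careful person would: the job done as asked, in the order asked, and still so for the second after the job is handed in, with the robot touching nothing.
It also fails if it takes over 61 s, if anything falls off the work surface, if the arm or the gripper's body presses on something with over 40 N, if the wrist force passes 120 N, or if a joint passes its speed limit or range.

## Robot

A 6-joint arm with a two-finger parallel gripper is mounted at the origin on the work surface. World frame = base frame: x ahead of the robot, y to its left, z up, the work surface at z = 0. Lengths are in m, angles in rad, forces in N, time in s.
With the tool pointing down it reaches from about 0.35 to 0.975 m from the base axis. Payload 4.9 kg.
Tool frame: the origin (TCP) lies at the very end of the fingers, on their centre line; the grasp point (between the pads) lies 19 mm behind it; z points along the fingers, y is the direction in which the jaws open and shut (so a half turn about z gives the same grasp; the last joint's range is limited). The gripper opens to 85 mm and grips with 20 to 120 N. Pads are 22 mm wide; open, the fingers measure 114 mm over their backs; the gripper's body (76 mm by 85 mm) begins 54 mm behind the grasp point. The pads swing forward as they close: fully open they stand 13 mm farther back than shut.
Start: joints at [-1.457, 0.053, 1.613, -0, 1.476, -0.119], TCP at [0.144, -0.608, 0.231] pointing down, gripper open.
Joint ranges: [-3.01, 3.01], [-1.01, 2.22], [0.06, 2.58], [-1.02, 4.17], [0.09, 2.62], [-3.14, 3.14]. Speed limits (rad/s): [2.57, 2.57, 3.14, 3.14, 3.14, 3.14].

## Interface

Orientations are given as a unit quaternion [w, x, y, z].
In Python, from workcell import status, cams, robot gives the robot as it stands.
- The arm moves only by the tool carry_out, never from a script. Its argument "moves" is a list of rows, each a list of 3 entries, a list of its own where there are three numbers: the shift along the tool's x, y, z in cm, then the turn, a rotation vector about the tool's x, y, z in degrees, then the opening in per cent of the stroke, from 0 (shut) to 100 (fully open). A call has exactly 5 rows; each row shifts and turns the commanded pose from where the row before left it, along the tool's axes as they then stand; what a row does not reach is not made up. A row lasts 1/12 s, in which the tool goes at most 41.7 mm and 7.16 degrees, less where a joint would pass 70% of its speed; a pose out of reach is approached as far as the arm can. A call is refused whole if a number of a shift passes 4.17 or a number of a turn 7.16, either way. A call with a gripper value outside its range is refused whole. The fingers move at their own pace and stop on an object; the grip force is fixed at half the most. Time passes only in rows, so rows that do not move let the fingers close, or fill a call up. It gives the time, the measured TCP pose, the force and the opening at its end, in the units of the state.
- status.get_state(): the state, without advancing time (a new reading comes with each control period).
- cams.read_camera(name): name is "side" or "top"; returns a dict with "image" (400x640x3 uint8, red, green, blue), "vfov" (degrees; the focal length in pixels is half the picture's height over the tangent of half this angle, whatever the lens; pixels are square), "cx", "cy" (the principal point, pixels), "xyz" and "attitude" of the camera in the world. Camera axes: x right, y down, z forward; pixel columns grow to the right and rows downward; lengths in m; the calibration is good to about 2 mm. A picture is of the moment at which its call begins. There is no depth.
- robot.job_done(): hands the job in, once; it reports no verdict.
The state is a dict: "t": time; "joint_pos": joint angles; "qvel": joint speeds; "effort": joint torques, N m; "ee_pos": TCP position; "tool_rot": TCP orientation; "force": force on the tool from outside, world axes, zero at the start; "torque": the same for the moment, N m; "finger_gap": finger opening in m.
Only numpy, scipy, OpenCV 4.12 (cv2) and the standard library are available. Lean on these libraries where they do the work, as an engineer would, in place of code of your own. Each camera call takes 0.05 s, during which the arm holds its last target.

## Working session

There is one attempt and no reset: what is moved stays moved. The work goes in short steps, Python scripts to look and compute and a tool call to move; the robot and the scene stay as the last step left them, time stands still between calls to the robot, and variables do not carry over. Pictures are saved under pics/ and viewed, and the job is handed in when it is done.

Besides the shell and the picture viewer there is one more tool, called as name(argument=value, ...) on one line, values as JSON. carry_out: Moves the arm, as the interface text tells. Its arguments: {"type":"object","properties":{"moves":{"type":"array","items":{"type":"array"}}},"required":["moves"]}

```bash
mkdir -p pics; ls; cat > h.py <<'E'
import numpy as np, cv2
from scipy.spatial.transform import Rotation as R
from workcell import status, cams, robot
def cam(name, save=None):
    d=cams.read_camera(name)
    if save: cv2.imwrite('pics/'+save, d['image'][:,:,::-1])
    return d
def rot(d):
    a=np.array(d['attitude'],float)
    return a if a.shape==(3,3) else R.from_quat([a[1],a[2],a[3],a[0]]).as_matrix()
def f(d): return 200/np.tan(np.radians(d['vfov'])/2)
E
python3 - <<'E'
from h import *
for n in ('side','top'):
    d=cam(n,n+'0.png'); print({k:v for k,v in d.items() if k!='image'})
print(status.get_state())
E
```

```text
pics
{'vfov': 54.97594318007486, 'cx': 320.63569215194815, 'cy': 203.89457096690595, 'xyz': array([-0.00494183,  1.11082607,  1.03182131]), 'attitude': array([ 0.10780981, -0.19927996,  0.86380996, -0.44999655])}
{'vfov': 52.49288662451362, 'cx': 319.7889418583059, 'cy': 199.82001466183507, 'xyz': array([ 0.40330638, -0.00869266,  1.6373434 ]), 'attitude': array([-0.03151128,  0.71470352, -0.69801818,  0.03124954])}
{'t': 0.1, 'joint_pos': array([-1.45698764e+00,  5.32867023e-02,  1.61416876e+00, -1.82007140e-05,
        1.47595188e+00, -1.18961040e-01]), 'qvel': array([-0.0009258 , -0.00267702, -0.00166016, -0.00013239,  0.00066712,
        0.00022579]), 'effort': array([ 1.20213004e-03, -3.94906783e+01, -3.71360421e+01, -8.82048653e-05,
        3.94303279e-03,  3.35030297e-07]), 'ee_pos': array([ 0.14412646, -0.60758382,  0.23018129]), 'tool_rot': array([-9.07365194e-04,  9.93234413e-01,  1.16123112e-01, -6.72116469e-06]), 'force': array([-0.36912468,  1.45478295,  0.00649431]), 'torque': array([ 0.00789991, -0.00539673, -0.0432089 ]), 'finger_gap': 0.08559850169748548}
```

View pics/side0.png

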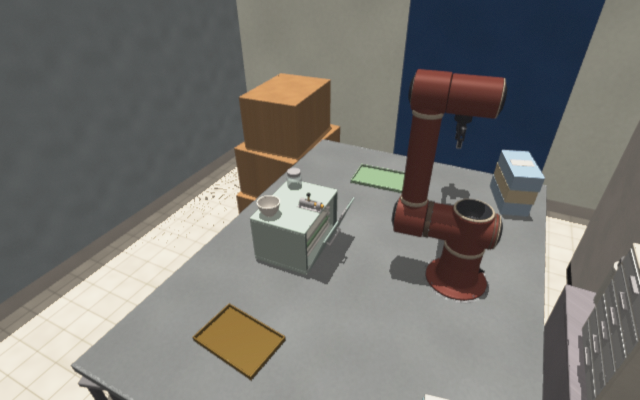

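View pics/top0.png

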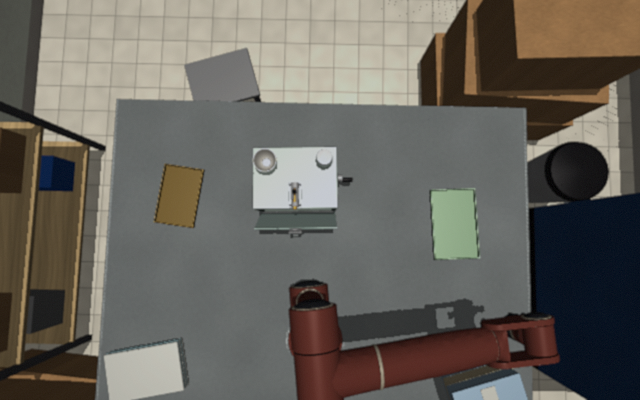

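```bash
python3 - <<'E'
import cv2
a=cv2.imread('pics/top0.png')[135:245,235:365]; cv2.imwrite('pics/top0z.png',cv2.resize(a,None,fx=6,fy=5.4 and 6,interpolation=cv2.INTER_CUBIC)[:600])
a=cv2.imread('pics/side0.png')[160:275,240:370]; cv2.imwrite('pics/side0z.png',cv2.resize(a,None,fx=5,fy=5,interpolation=cv2.INTER_CUBIC))
E
```

```text
(no output)
```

View pics/top0z.png

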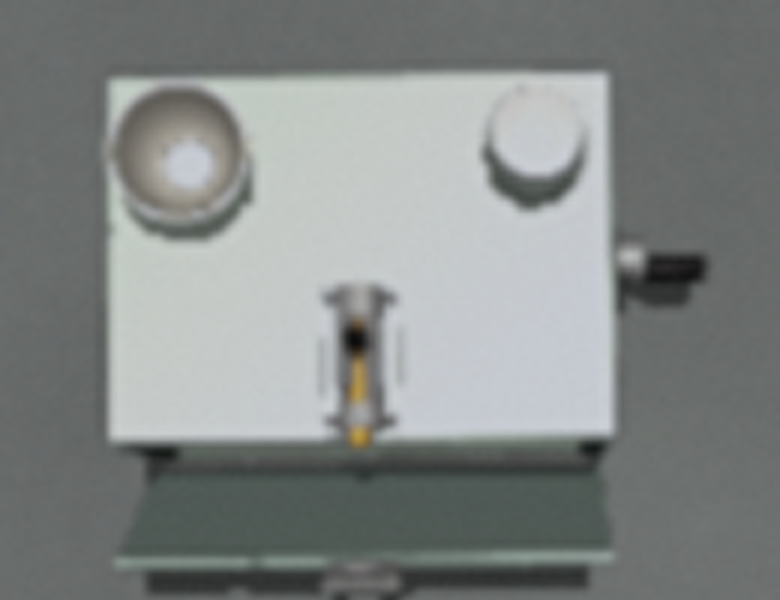

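View pics/side0z.png

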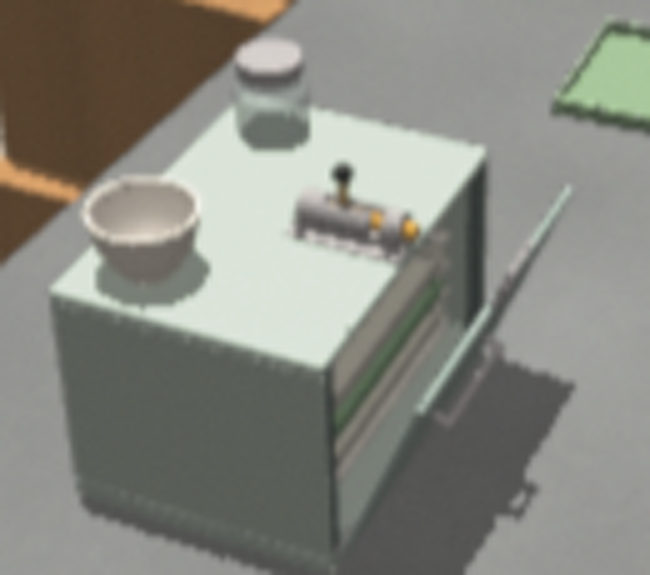

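Top view: the cabinet's top spans about (253,148)–(338,208) px, with the knob at (294,191). The flap's upper edge is at row ~228, leaning out. The bowl is at rear left and the jar at rear right. The side view agrees. Next I'll measure.

```bash
cat >> h.py <<'E'
def ray(d,u,v):
    r=rot(d)@np.array([(u-d['cx'])/f(d),(v-d['cy'])/f(d),1.]); return np.array(d['xyz']),r/np.linalg.norm(r)
def onz(d,u,v,z):
    o,r=ray(d,u,v); return o+r*(z-o[2])/r[2]
def proj(d,p):
    q=rot(d).T@(np.asarray(p)-d['xyz']); return np.array([d['cx']+f(d)*q[0]/q[2], d['cy']+f(d)*q[1]/q[2]])
def tri(d1,p1,d2,p2):
    o1,r1=ray(d1,*p1); o2,r2=ray(d2,*p2)
    s=np.linalg.lstsq(np.stack([r1,-r2],1),o2-o1,rcond=None)[0]
    a=o1+s[0]*r1;b=o2+s[1]*r2
    return (a+b)/2,np.linalg.norm(a-b)
E
python3 - <<'E'
from h import *
t=cam('top');s=cam('side')
# top mask: bright cabinet top
im=t['image'].astype(int); m=(im.min(2)>185).astype(np.uint8)
m[:,:245]=0;m[:,345:]=0;m[:140]=0;m[215:]=0
m=cv2.morphologyEx(m,cv2.MORPH_CLOSE,np.ones((25,25)))
c=max(cv2.findContours(m,0,2)[0],key=cv2.contourArea)
rc=cv2.minAreaRect(c); print(rc)
P=np.array([onz(t,*q,.205) for q in cv2.boxPoints(rc)]); print(P.round(4)); print(np.linalg.norm(np.roll(P,-1,0)-P,axis=1), P.mean(0))
# side: corners hand zoomed: 
for n,q in dict(fl=(240+327/5,160+368/5),fr=(240+485/5,160+150/5),bl=(240+52/5,160+292/5),br=(240+228/5,160+108/5)).items(): print(n,onz(s,*q,.205).round(4))
# black knob
k=[]
for d,b in ((t,(285,183,303,200)),(s,(300,188,316,200))):
    g=d['image'][b[1]:b[3],b[0]:b[2]].max(2).astype(int); w=np.clip(90-g,0,None); ys,xs=np.mgrid[b[1]:b[3],b[0]:b[2]]
    k.append(((w*xs).sum()/w.sum()+0,(w*ys).sum()/w.sum())); print(k[-1],(w>0).sum())
print(tri(t,k[0],s,k[1]))
# flap top edge corners
L=tri(t,(235+115/6,135+557/6),s,(240+418/5,160+410/5));Rr=tri(t,(235+613/6,135+555/6),s,(240+570/5,160+187/5));print(L,Rr)
E
```

```text
((294.5835266113281, 177.5086669921875), (58.695594787597656, 82.37794494628906), 88.80650329589844)
[[ 0.7079  0.2378  0.205 ]
 [ 0.7211 -0.0573  0.205 ]
 [ 0.5103 -0.0659  0.205 ]
 [ 0.4973  0.2254  0.205 ]]
[0.29533494 0.21104952 0.2915386  0.21095949] [0.60913454 0.08499175 0.205     ]
fl [0.4926 0.229  0.205 ]
fr [ 0.5078 -0.0658  0.205 ]
bl [0.7102 0.2388 0.205 ]
br [ 0.7243 -0.0328  0.205 ]
(np.float64(293.7596899224806), np.float64(191.22997416020672)) 24
(np.float64(308.1666666666667), np.float64(194.6604938271605)) 7
(array([0.55497997, 0.08363735, 0.25831328]), np.float64(0.0033655157732471585))
(array([0.42641082, 0.22466818, 0.18899241]), np.float64(0.0002598707740001199)) (array([ 0.43549155, -0.07064643,  0.1876482 ]), np.float64(0.00163651970721724))
```

carry_out(moves=[[[0,0,-3],[0,0,5.4],0],[[0,0,-3],[0,0,5.4],0],[[2.7,-3,-1],[0,0,0],0],[[2.7,-3,-1],[0,0,0],0],[[2.7,-3,-1],[0,0,0],0]])

```text
t: 0.62
ee_pos: [0.2215, -0.5138, 0.322]
tool_rot: [0.0, 1.0, 0.021, 0.0]
force: [1.0, -0.0, 0.5]
finger_gap: 0.0256
```

```bash
python3 - <<'E'
from h import *
t=cam('top'); im=t['image'].astype(float).mean(2)
def edge(p0,d,n=9):
    ts=np.arange(-n,n+.01,.1); v=cv2.remap(im.astype(np.float32),(p0[0]+d[0]*ts).astype(np.float32)[None],(p0[1]+d[1]*ts).astype(np.float32)[None],cv2.INTER_LINEAR)[0]
    g=cv2.GaussianBlur(v[None],(0,0),4)[0]; k=np.argmax(abs(np.gradient(g)));
    return np.array(p0)+np.array(d)*ts[k], v[[0,60,80,90,100,120,-1]].astype(int)
E=dict(front=[edge((x,208),(0,1),6) for x in (262,272,282,308,318,328)],back=[edge((x,148),(0,1),6) for x in (285,291,297,303,309)],
 left=[edge((253,y),(1,0),6) for y in (178,184,190,196,202)],right=[edge((337,y),(1,0),6) for y in (170,175,190,196,202)])
for k,v in E.items():
    P=np.array([onz(t,*p,.205)[:2] for p,_ in v]); l=cv2.fitLine(P.astype(np.float32),2,0,.01,.01).ravel(); print(k,P.mean(0).round(4),np.degrees(np.arctan2(l[1],l[0])),P[:,0 if k in('front','back') else 1].round(4))
s=status.get_state();print(s['t'],s['ee_pos'],s['tool_rot'],s['force'])
E
```

```text
front [0.5005 0.0804] -87.87769 [0.4951 0.4985 0.4993 0.5018 0.5034 0.5049]
back [0.7188 0.0795] -86.31181 [0.7165 0.717  0.7179 0.721  0.7215]
left [0.5602 0.2329] 2.4783967 [0.2348 0.234  0.2328 0.232  0.2312]
right [ 0.5795 -0.0651] 2.0015595 [-0.063  -0.0634 -0.0659 -0.0663 -0.0667]
0.6667 [ 0.22621725 -0.5097354   0.32497072] [2.94922634e-04 9.99700542e-01 2.43402796e-02 2.50793401e-03] [4.372333   0.53363134 2.48934017]
```

```bash
cat >> h.py <<'E'
YAW=np.radians(2.4); C0=np.array([.6095,.0855,0]); RC=R.from_euler('z',YAW).as_matrix()
def cab(p): return RC.T@(np.asarray(p)-C0)
def where():
    s=status.get_state(); q=s['tool_rot']; M=R.from_quat([q[1],q[2],q[3],q[0]]).as_matrix()
    print('t',round(s['t'],2),'cab mm',(cab(s['ee_pos'])*1e3).round(1),'toolx yaw',np.degrees(np.arctan2(M[1,0],M[0,0])).round(2),'toolz',M[:,2].round(3),'F',s['force'].round(1),'gap',round(s['finger_gap'],4))
    return s
E
python3 -c "
from h import *
where()"
```

```text
t 0.67 cab mm [-407.9 -578.7  325. ] toolx yaw 2.79 toolz [ 0.005 -0.    -1.   ] F [4.4 0.5 2.5] gap 0.0174
```

carry_out(moves=[[[2.7,-3,-0.3],[0,0,0],0],[[2.7,-3,0],[0,0,0],0],[[2.7,-3,0],[0,0,0],0],[[2.7,-3,0],[0,0,0],0],[[2.7,-3,0],[0,0,0],0]])

```text
t: 1.08
ee_pos: [0.3501, -0.3571, 0.3242]
tool_rot: [0.0, 1.0, 0.022, 0.0]
force: [0.2, -1.2, 1.2]
finger_gap: -0.0002
```

carry_out(moves=[[[1,-3.8,0],[0,0,0],0],[[0,-3.8,0],[0,0,0],0],[[0,-3.8,0],[0,0,0],0],[[0,-3.8,0],[0,0,0],0],[[0,-3.8,0],[0,0,0],0]])

```text
t: 1.5
ee_pos: [0.3504, -0.1668, 0.324]
tool_rot: [-0.0, 1.0, 0.022, 0.0]
force: [1.4, -0.1, 0.8]
finger_gap: -0.0002
```

```bash
python3 -c "
from h import *
where()"
```

```text
t 1.5 cab mm [-269.4 -241.2  324. ] toolx yaw 2.51 toolz [ 0.  0. -1.] F [ 1.4 -0.1  0.8] gap -0.0002
```

carry_out(moves=[[[0.8,-3.5,0],[0,0,0],0],[[0.8,-3.5,0],[0,0,0],0],[[0.8,-3.5,0],[0,0,0],0],[[0.8,-3.5,0],[0,0,0],0],[[0.8,-3.5,0],[0,0,0],0]])

```text
t: 1.92
ee_pos: [0.3829, 0.0098, 0.3244]
tool_rot: [0.0, 1.0, 0.022, 0.0]
force: [1.0, -0.7, -0.3]
finger_gap: 0.0
```

carry_out(moves=[[[0,-3.5,0],[0,0,0],0],[[0,-3.5,1],[0,0,0],0],[[0,-3.5,2],[0,0,0],0],[[0,-2,3],[0,0,0],0],[[0,0,3],[0,0,0],0]])

```text
t: 2.33
ee_pos: [0.3774, 0.1362, 0.2342]
tool_rot: [-0.001, 1.0, 0.025, 0.001]
force: [0.2, -0.2, -0.5]
finger_gap: 0.0004
```

```bash
python3 -c "
from h import *
where();cam('top','t1.png');cam('side','s1.png')
a=cv2.imread('pics/s1.png')[130:290,240:400];cv2.imwrite('pics/s1z.png',cv2.resize(a,None,fx=3.7,fy=3.7))"
```

```text
t 2.33 cab mm [-229.8   60.4  234.2] toolx yaw 2.86 toolz [ 0.002  0.002 -1.   ] F [ 0.2 -0.2 -0.5] gap 0.0004
```

View pics/s1z.png

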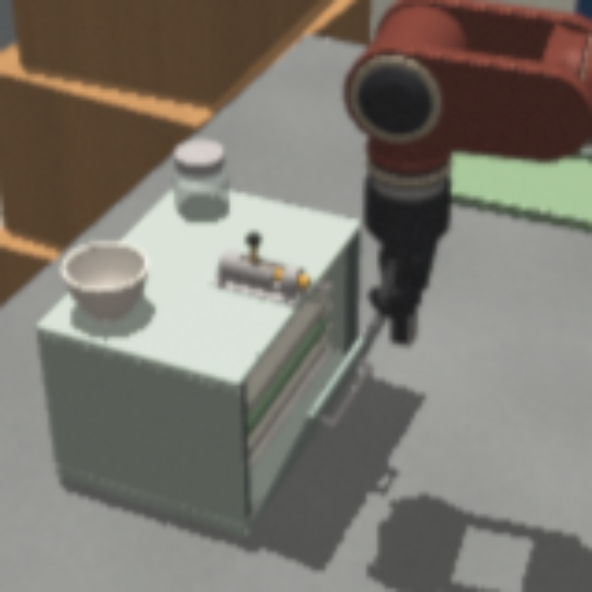

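carry_out(moves=[[[0,-1,1.5],[0,0,0],0],[[0,-0.5,1.5],[0,0,0],0],[[0,0,1.5],[0,0,0],0],[[0,0,0.6],[0,0,0],0],[[0,0,0],[0,0,0],0]])

```text
t: 2.85
ee_pos: [0.3768, 0.1473, 0.1831]
tool_rot: [0.0, 1.0, 0.022, -0.001]
force: [0.1, -0.6, -0.9]
finger_gap: -0.0002
```

```bash
python3 -c "
from h import *
where()"
```

```text
t 2.85 cab mm [-229.9   71.5  183.1] toolx yaw 2.48 toolz [-0.001 -0.    -1.   ] F [ 0.1 -0.6 -0.9] gap -0.0002
```

carry_out(moves=[[[0,-0.3,1.2],[0,0,0],0],[[1.0,0,0],[0,0,0],0],[[1.0,0,0],[0,0,0],0],[[1.0,0,0],[0,0,0],0],[[1.0,0,0],[0,0,0],0]])

```text
t: 3.27
ee_pos: [0.4175, 0.1527, 0.1723]
tool_rot: [-0.0, 1.0, 0.022, 0.0]
force: [-3.6, -0.5, 3.5]
finger_gap: 0.0003
```

carry_out(moves=[[[0.8,0,0],[0,0,0],0],[[0.8,0,0],[0,0,0],0],[[0.8,0,0],[0,0,0],0],[[0.8,0,0],[0,0,0],0],[[0.5,0,0],[0,0,0],0]])

```text
t: 3.68
ee_pos: [0.4547, 0.1543, 0.1715]
tool_rot: [-0.0, 1.0, 0.022, 0.0]
force: [-2.2, -0.3, 2.1]
finger_gap: -0.0001
```

```bash
python3 -c "
from h import *
where()"
```

```text
t 3.68 cab mm [-151.8   75.3  171.5] toolx yaw 2.53 toolz [ 0.001  0.    -1.   ] F [-2.2 -0.3  2.1] gap -0.0001
```

Contact force is about 2 N, as expected. I'll keep going to the stop slowly.

carry_out(moves=[[[0.5,0,0],[0,0,0],0],[[0.5,0,0],[0,0,0],0],[[0.4,0,0],[0,0,0],0],[[0.3,0,0],[0,0,0],0],[[0.2,0,0],[0,0,0],0]])

```text
t: 4.1
ee_pos: [0.473, 0.1552, 0.1713]
tool_rot: [0.0, 1.0, 0.022, 0.0]
force: [-1.1, -0.6, 2.3]
finger_gap: -0.0001
```

carry_out(moves=[[[0.1,0,0],[0,0,0],0],[[0.1,0,0],[0,0,0],0],[[0.1,0,0],[0,0,0],0],[[0,0,0],[0,0,0],0],[[0,0,0],[0,0,0],0]])

```text
t: 4.52
ee_pos: [0.4758, 0.1553, 0.1713]
tool_rot: [-0.0, 1.0, 0.022, 0.0]
force: [-1.0, -0.8, 1.0]
finger_gap: -0.0001
```

```bash
python3 -c "
from h import *
where()"
```

```text
t 4.52 cab mm [-130.7   75.4  171.3] toolx yaw 2.54 toolz [ 0.001  0.    -1.   ] F [-1.  -0.8  1. ] gap -0.0001
```

carry_out(moves=[[[0.1,0,0],[0,0,0],0],[[0,0,0],[0,0,0],0],[[0.1,0,0],[0,0,0],0],[[0,0,0],[0,0,0],0],[[0,0,0],[0,0,0],0]])

```text
t: 4.93
ee_pos: [0.4778, 0.1554, 0.1713]
tool_rot: [0.0, 1.0, 0.022, 0.0]
force: [-1.8, 0.0, 0.7]
finger_gap: -0.0004
```

carry_out(moves=[[[0.1,0,0],[0,0,0],0],[[0,0,0],[0,0,0],0],[[0.1,0,0],[0,0,0],0],[[0,0,0],[0,0,0],0],[[0,0,0],[0,0,0],0]])

```text
t: 5.35
ee_pos: [0.4794, 0.1555, 0.1713]
tool_rot: [0.0, 1.0, 0.022, -0.0]
force: [-3.8, -0.9, 2.0]
finger_gap: -0.0002
```

```bash
python3 -c "
from h import *
where()"
```

```text
t 5.35 cab mm [-127.    75.3  171.3] toolx yaw 2.54 toolz [-0.001 -0.    -1.   ] F [-3.8 -0.9  2. ] gap -0.0002
```

carry_out(moves=[[[0.1,0,0],[0,0,0],0],[[0,0,0],[0,0,0],0],[[0.1,0,0],[0,0,0],0],[[0,0,0],[0,0,0],0],[[0,0,0],[0,0,0],0]])

```text
t: 5.77
ee_pos: [0.4795, 0.1555, 0.1713]
tool_rot: [0.0, 1.0, 0.022, -0.003]
force: [-13.2, -1.7, 7.0]
finger_gap: -0.0004
```

```bash
python3 -c "
from h import *
where();cam('top','t2.png');cam('side','s2.png')
a=cv2.imread('pics/s2.png')[150:270,240:400];cv2.imwrite('pics/s2z.png',cv2.resize(a,None,fx=4.5,fy=4.5,interpolation=2))"
```

```text
t 5.77 cab mm [-127.    75.4  171.3] toolx yaw 2.55 toolz [-0.006 -0.001 -1.   ] F [-13.2  -1.7   7. ] gap -0.0004
```

View pics/s2z.png

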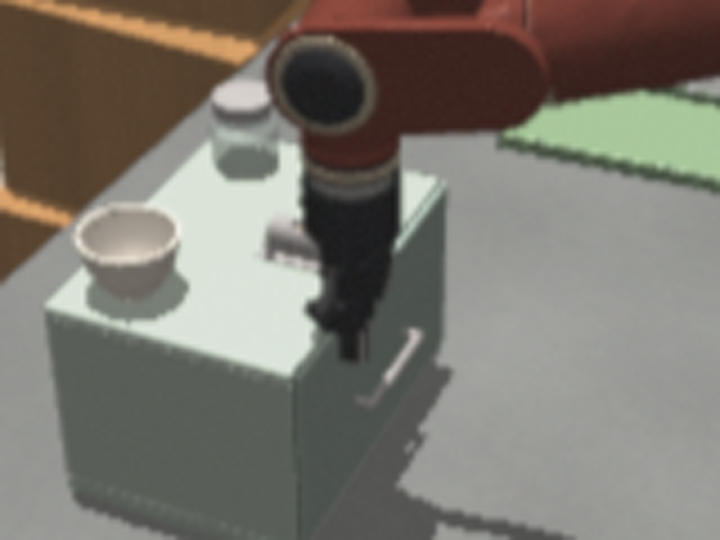

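carry_out(moves=[[[-1,0,0],[0,0,0],0],[[-2,0,0],[0,0,0],0],[[-1,0,-2],[0,0,0],0],[[0,0,-4],[0,0,0],0],[[0,0,-4],[0,0,0],0]])

```text
t: 6.28
ee_pos: [0.4404, 0.1537, 0.2703]
tool_rot: [0.0, 1.0, 0.022, -0.001]
force: [1.6, -0.7, 0.8]
finger_gap: 0.0001
```

carry_out(moves=[[[0,0,-4],[0,0,0],0],[[3,1.5,-1],[0,0,0],0],[[3.5,1.5,0],[0,0,0],0],[[3.5,1.5,0],[0,0,0],0],[[3.5,1.5,0],[0,0,0],0]])

```text
t: 6.7
ee_pos: [0.5816, 0.0992, 0.3221]
tool_rot: [-0.0, 1.0, 0.022, 0.002]
force: [0.1, 0.4, 0.7]
finger_gap: 0.0001
```

carry_out(moves=[[[2.5,1,0],[0,0,0],0],[[0,0.5,0],[0,0,0],0],[[0,0,0],[0,0,0],0],[[0,0,0],[0,0,0],0],[[0,0,0],[0,0,0],0]])

```text
t: 7.12
ee_pos: [0.6043, 0.0865, 0.3217]
tool_rot: [-0.0, 1.0, 0.022, 0.0]
force: [-0.4, 0.7, 0.1]
finger_gap: -0.0002
```

```bash
python3 -c "
from h import *
where();cam('top','t3.png');cam('side','s3.png')
a=cv2.imread('pics/s3.png')[150:270,240:400];cv2.imwrite('pics/s3z.png',cv2.resize(a,None,fx=4.5,fy=4.5,interpolation=2))"
```

```text
t 7.12 cab mm [ -5.1   1.2 321.7] toolx yaw 2.57 toolz [ 0.001  0.    -1.   ] F [-0.4  0.7  0.1] gap -0.0002
```

View pics/s3z.png

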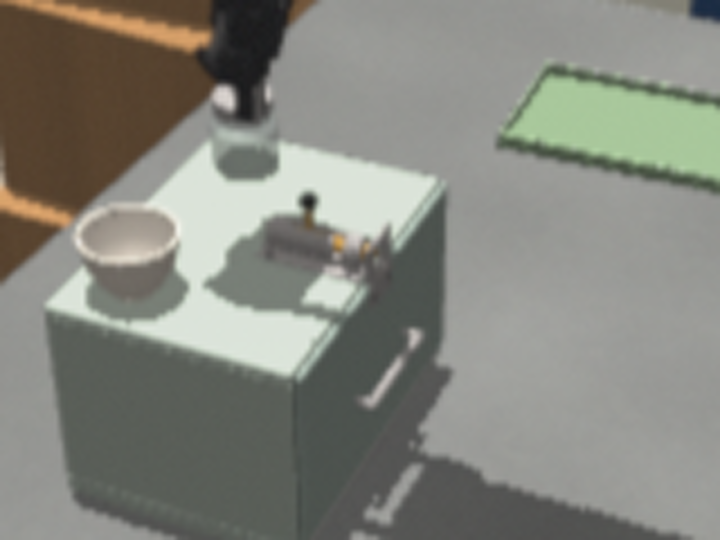

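Flap is shut and the keeper is upright at about (325,203) px. The knob stands free at about (308,195) px, with the fingers above and behind it. I'll lower behind the knob.

carry_out(moves=[[[0,0,2.5],[0,0,0],0],[[0,0,2.5],[0,0,0],0],[[0,0,1.5],[0,0,0],0],[[0,0,1.1],[0,0,0],0],[[0,0,0],[0,0,0],0]])

```text
t: 7.63
ee_pos: [0.6032, 0.0863, 0.2422]
tool_rot: [-0.0, 1.0, 0.022, -0.002]
force: [0.3, 0.9, -0.5]
finger_gap: -0.0003
```

```bash
python3 -c "
from h import *
where();cam('side','s4.png')
a=cv2.imread('pics/s4.png')[150:230,260:360];cv2.imwrite('pics/s4z.png',cv2.resize(a,None,fx=7,fy=7,interpolation=2))"
```

```text
t 7.63 cab mm [ -6.3   1.  242.2] toolx yaw 2.57 toolz [-0.005 -0.    -1.   ] F [ 0.3  0.9 -0.5] gap -0.0003
```

View pics/s4z.png

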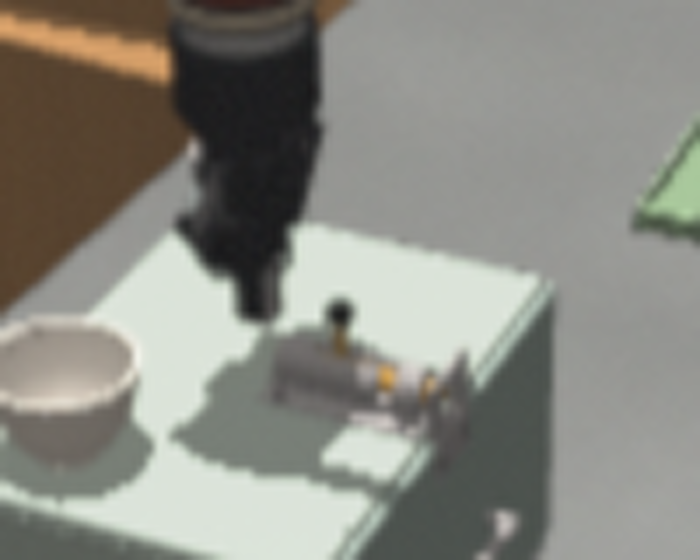

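carry_out(moves=[[[-0.8,0,0],[0,0,0],0],[[-0.8,0,0],[0,0,0],0],[[-0.6,0,0],[0,0,0],0],[[-0.4,0,0],[0,0,0],0],[[-0.4,0,0],[0,0,0],0]])

```text
t: 8.1
ee_pos: [0.5747, 0.0846, 0.2463]
tool_rot: [-0.0, 1.0, 0.022, 0.001]
force: [2.3, 0.4, 0.2]
finger_gap: -0.0
```

carry_out(moves=[[[-0.5,0,0],[0,0,0],0],[[-0.5,0,0],[0,0,0],0],[[-0.4,0,0],[0,0,0],0],[[-0.3,0,0],[0,0,0],0],[[-0.2,0,0],[0,0,0],0]])

```text
t: 8.52
ee_pos: [0.556, 0.0838, 0.2459]
tool_rot: [0.0, 1.0, 0.022, 0.001]
force: [2.0, 1.1, 2.4]
finger_gap: -0.0004
```

```bash
python3 -c "
from h import *
where();cam('side','s5.png')
a=cv2.imread('pics/s5.png')[150:230,260:360];cv2.imwrite('pics/s5z.png',cv2.resize(a,None,fx=7,fy=7,interpolation=2))"
```

```text
t 8.52 cab mm [-53.6   0.5 245.9] toolx yaw 2.54 toolz [ 0.001  0.    -1.   ] F [2.  1.1 2.4] gap -0.0004
```

View pics/s5z.png

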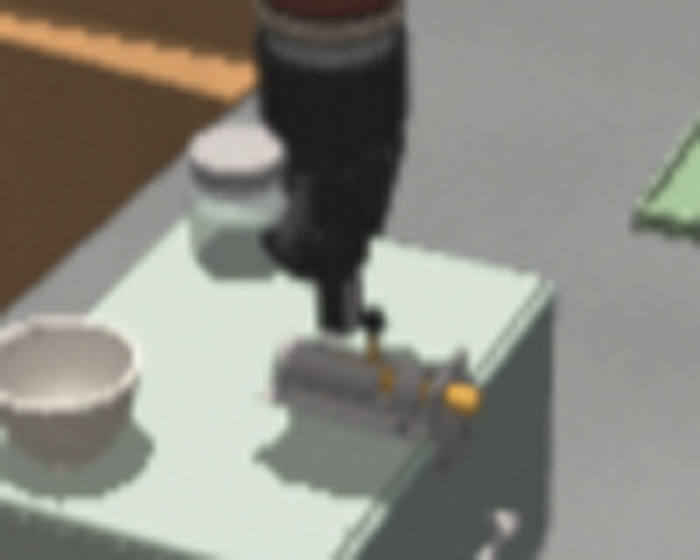

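The bolt is moving and its brass tip has passed through the keeper. Next I push the last ~13 mm.

carry_out(moves=[[[-0.3,0,0],[0,0,0],0],[[-0.3,0,0],[0,0,0],0],[[-0.2,0,0],[0,0,0],0],[[-0.1,0,0],[0,0,0],0],[[0,0,0],[0,0,0],0]])

```text
t: 8.98
ee_pos: [0.5466, 0.0833, 0.2451]
tool_rot: [0.0, 1.0, 0.022, -0.0]
force: [1.3, -0.7, 1.0]
finger_gap: 0.0002
```

carry_out(moves=[[[-0.2,0,0],[0,0,0],0],[[-0.1,0,0],[0,0,0],0],[[-0.1,0,0],[0,0,0],0],[[0,0,0],[0,0,0],0],[[0,0,0],[0,0,0],0]])

```text
t: 9.4
ee_pos: [0.5442, 0.0832, 0.2453]
tool_rot: [-0.0, 1.0, 0.022, 0.002]
force: [7.8, 0.4, -0.9]
finger_gap: 0.0002
```

carry_out(moves=[[[-0.1,0,0],[0,0,0],0],[[0,0,0],[0,0,0],0],[[-0.1,0,0],[0,0,0],0],[[0,0,0],[0,0,0],0],[[0,0,0],[0,0,0],0]])

```text
t: 9.82
ee_pos: [0.5437, 0.0832, 0.2455]
tool_rot: [-0.0, 1.0, 0.022, 0.004]
force: [14.2, 2.0, -3.0]
finger_gap: -0.0002
```

```bash
python3 -c "
from h import *
where()"
```

```text
t 9.82 cab mm [-65.8   0.4 245.5] toolx yaw 2.53 toolz [ 0.008  0.001 -1.   ] F [14.2  2.  -3. ] gap -0.0002
```

The bolt hit its end stop at finger x = -65.8 mm (expected -66). Now I back off and go round to the knob's right side.

carry_out(moves=[[[1,0,0],[0,0,0],0],[[2,0,0],[0,0,0],0],[[0,0,0],[0,0,0],0],[[0,1.5,0],[0,0,0],0],[[0,2,0],[0,0,0],0]])

```text
t: 10.23
ee_pos: [0.5714, 0.0502, 0.2441]
tool_rot: [-0.0, 1.0, 0.023, -0.002]
force: [0.7, -0.3, 0.6]
finger_gap: -0.0001
```

```bash
python3 -c "
from h import *
where();cam('side','s6.png');cam('top','t6.png')
a=cv2.imread('pics/s6.png')[150:230,260:360];cv2.imwrite('pics/s6z.png',cv2.resize(a,None,fx=7,fy=7,interpolation=2))"
```

```text
t 10.23 cab mm [-39.6 -33.6 244.1] toolx yaw 2.68 toolz [-0.004  0.001 -1.   ] F [ 0.7 -0.3  0.6] gap -0.0001
```

View pics/s6z.png

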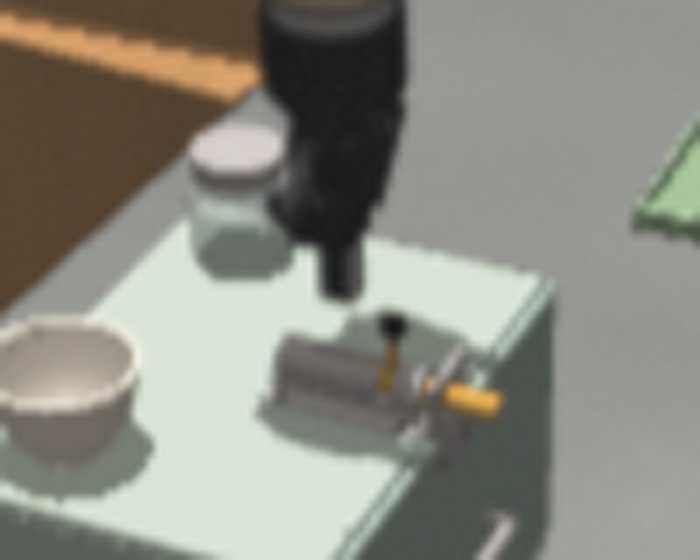

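carry_out(moves=[[[-1.5,0,0],[0,0,0],0],[[-2,0,0],[0,0,0],0],[[-1,0,0.3],[0,0,0],0],[[0,0,0],[0,0,0],0],[[0,-0.5,0],[0,0,0],0]])

```text
t: 10.75
ee_pos: [0.5267, 0.0526, 0.2419]
tool_rot: [-0.0, 1.0, 0.022, -0.001]
force: [-0.3, 0.3, -0.4]
finger_gap: 0.0003
```

```bash
python3 -c "
from h import *
where()"
```

```text
t 10.75 cab mm [-84.1 -29.4 241.9] toolx yaw 2.5 toolz [-0.001  0.    -1.   ] F [-0.3  0.3 -0.4] gap 0.0003
```

carry_out(moves=[[[0,-0.4,0],[0,0,0],0],[[0,-0.4,0],[0,0,0],0],[[0,-0.4,0],[0,0,0],0],[[0,-0.4,0],[0,0,0],0],[[0,-0.2,0],[0,0,0],0]])

```text
t: 11.17
ee_pos: [0.5269, 0.0711, 0.2425]
tool_rot: [0.0, 1.0, 0.022, 0.0]
force: [1.4, -1.8, 0.4]
finger_gap: 0.0
```

```bash
python3 -c "
from h import *
where();cam('side','s7.png')
a=cv2.imread('pics/s7.png')[150:230,260:360];cv2.imwrite('pics/s7z.png',cv2.resize(a,None,fx=7,fy=7,interpolation=2))"
```

```text
t 11.17 cab mm [-83.1 -11.  242.5] toolx yaw 2.57 toolz [ 0.001 -0.    -1.   ] F [ 1.4 -1.8  0.4] gap 0.0
```

View pics/s7z.png

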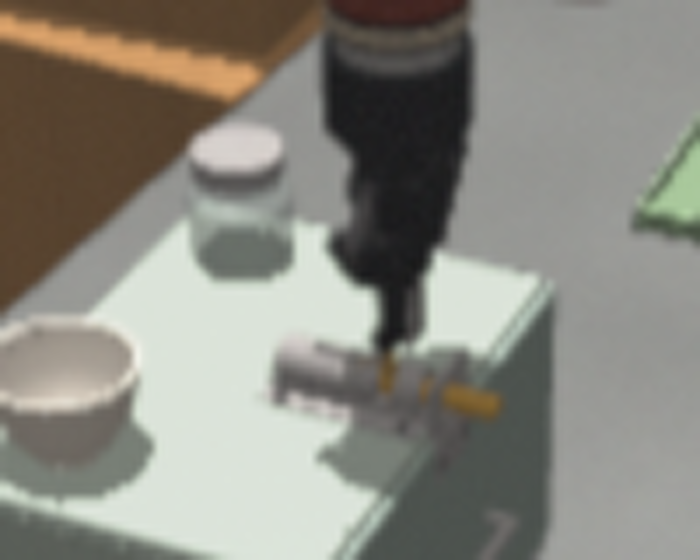

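carry_out(moves=[[[0,-0.4,0],[0,0,0],0],[[0,-0.4,0],[0,0,0],0],[[0,-0.4,0],[0,0,0],0],[[0,-0.4,0],[0,0,0],0],[[0,-0.3,0],[0,0,0],0]])

```text
t: 11.63
ee_pos: [0.5255, 0.0899, 0.2422]
tool_rot: [-0.0, 1.0, 0.022, -0.0]
force: [0.5, -0.9, 0.2]
finger_gap: 0.0002
```

```bash
python3 -c "
from h import *
where();cam('side','s8.png')
a=cv2.imread('pics/s8.png')[150:230,260:360];cv2.imwrite('pics/s8z.png',cv2.resize(a,None,fx=7,fy=7,interpolation=2))"
```

```text
t 11.63 cab mm [-83.7   7.9 242.2] toolx yaw 2.55 toolz [-0. -0. -1.] F [ 0.5 -0.9  0.2] gap 0.0002
```

View pics/s8z.png

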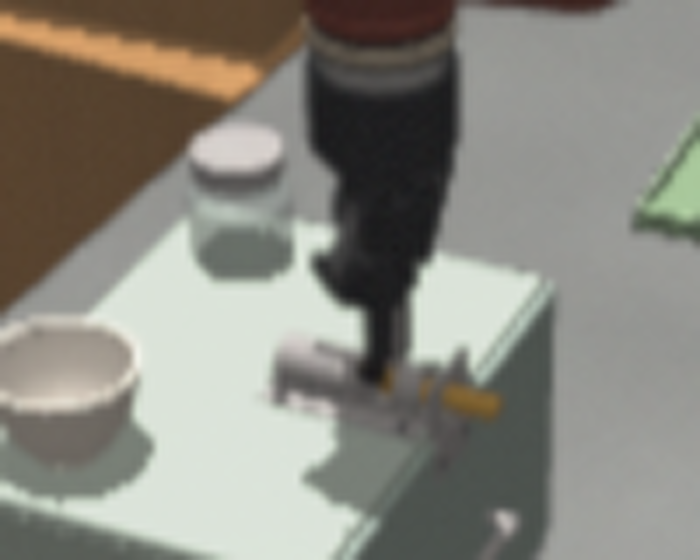

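carry_out(moves=[[[0,0.6,0],[0,0,0],0],[[0,0,-2],[0,0,0],0],[[0,-0.5,-1.5],[0,0,0],0],[[-0.1,-1.8,0],[0,0,0],0],[[0,-1.5,0],[0,0,0],0]])

```text
t: 12.1
ee_pos: [0.524, 0.1215, 0.2792]
tool_rot: [-0.0, 1.0, 0.021, 0.002]
force: [0.7, -0.9, -0.5]
finger_gap: -0.0
```

carry_out(moves=[[[0,0,0.5],[0,0,0],0],[[0,0,0.8],[0,0,0],0],[[0,0,0.6],[0,0,0],0],[[0,0,0.4],[0,0,0],0],[[0,0,0.3],[0,0,0],0]])

```text
t: 12.52
ee_pos: [0.5227, 0.1207, 0.2497]
tool_rot: [0.0, 1.0, 0.022, -0.001]
force: [-1.4, 0.7, 1.6]
finger_gap: 0.0001
```

```bash
python3 -c "
from h import *
where();cam('side','s9.png')
a=cv2.imread('pics/s9.png')[150:230,260:360];cv2.imwrite('pics/s9z.png',cv2.resize(a,None,fx=7,fy=7,interpolation=2))"
```

```text
t 12.52 cab mm [-85.2  38.8 249.7] toolx yaw 2.49 toolz [-0.002 -0.    -1.   ] F [-1.4  0.7  1.6] gap 0.0001
```

View pics/s9z.png

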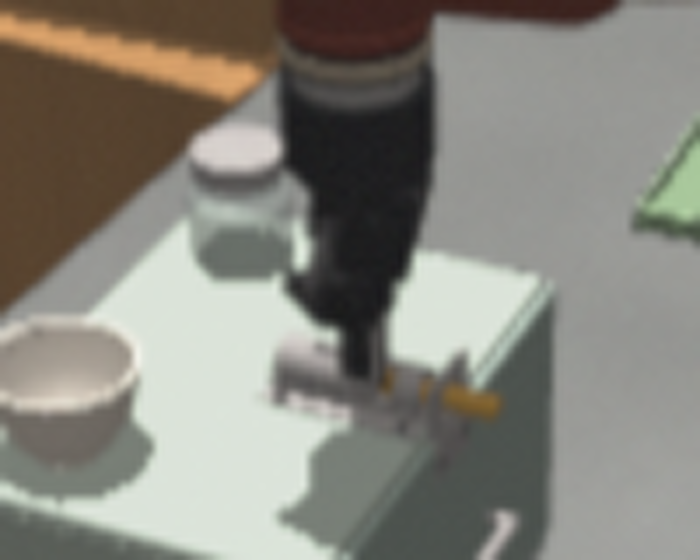

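carry_out(moves=[[[0,0,0.3],[0,0,0],0],[[0,0,0.3],[0,0,0],0],[[0,0,0.3],[0,0,0],0],[[0,0,0.3],[0,0,0],0],[[0,0,0.2],[0,0,0],0]])

```text
t: 12.98
ee_pos: [0.5239, 0.1256, 0.24]
tool_rot: [-0.005, 1.0, 0.023, 0.002]
force: [-3.0, 16.9, 9.4]
finger_gap: -0.0002
```

carry_out(moves=[[[0,0,0.1],[0,0,0],0],[[0,0,0],[0,0,0],0],[[0,0,0.1],[0,0,0],0],[[0,0,0],[0,0,0],0],[[0,0,0],[0,0,0],0]])

```text
t: 13.4
ee_pos: [0.5239, 0.1264, 0.2383]
tool_rot: [-0.006, 1.0, 0.023, 0.002]
force: [-3.5, 16.4, 7.9]
finger_gap: -0.0003
```

```bash
python3 -c "
from h import *
where()"
```

```text
t 13.4 cab mm [-83.8  44.5 238.3] toolx yaw 2.68 toolz [ 0.004  0.012 -1.   ] F [-3.5 16.4  7.9] gap -0.0003
```

Sideways force of 16 N: the finger is sliding off the knob's left shoulder. Lifting away to look.

carry_out(moves=[[[0,0,-0.5],[0,0,0],0],[[0,0,-2],[0,0,0],0],[[0,0,-3],[0,0,0],0],[[4,0,-2],[0,0,0],0],[[4,0,0],[0,0,0],0]])

```text
t: 13.82
ee_pos: [0.6025, 0.125, 0.3161]
tool_rot: [-0.0, 1.0, 0.022, 0.006]
force: [0.5, 0.2, 0.5]
finger_gap: 0.0001
```

```bash
python3 -c "
from h import *
where();cam('side','s10.png');cam('top','t10.png')
a=cv2.imread('pics/s10.png')[150:230,260:360];b=cv2.imread('pics/t10.png')[160:240,260:340];cv2.imwrite('pics/s10z.png',cv2.hconcat([cv2.resize(a,None,fx=4.4,fy=4.4,interpolation=2),cv2.resize(b,None,fx=4.4,fy=4.4,interpolation=2)]))"
```

```text
t 13.82 cab mm [ -5.3  39.8 316.1] toolx yaw 2.57 toolz [ 0.011  0.    -1.   ] F [0.5 0.2 0.5] gap 0.0001
```

View pics/s10z.png

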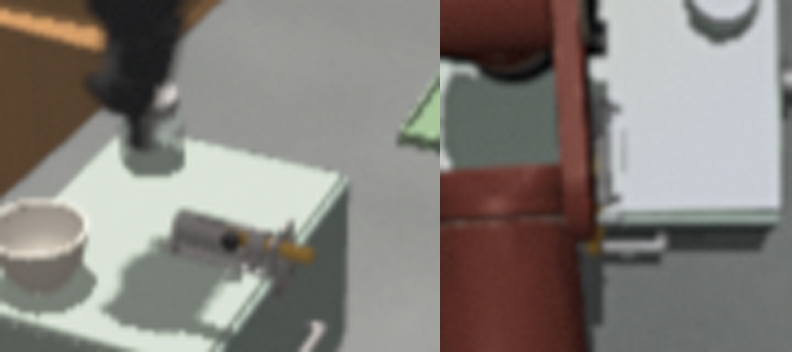

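```bash
python3 -c "
from h import *
d=cam('side')
b=(306,198,320,212);g=d['image'][b[1]:b[3],b[0]:b[2]].max(2).astype(int);print(g)
w=np.clip(85-g,0,None);ys,xs=np.mgrid[b[1]:b[3],b[0]:b[2]];print((w*xs).sum()/w.sum(),(w*ys).sum()/w.sum())
for ph in np.arange(.4,1.5,.15): print(ph.round(2),proj(d,RC@np.array([-.085,.036*np.sin(ph),.221+.036*np.cos(ph)])+C0).round(1))
"
```

```text
[[185 197 212 222 225 226 227 227 227 227 227 227 227 228]
 [121 137 156 175 197 211 218 224 225 226 226 227 227 227]
 [103 104 105 110 138 163 182 193 201 211 217 223 225 226]
 [107 105 103 102 107 124 137 137 149 161 167 181 190 214]
 [104 104 107 107 104  95  94  97 117 125 116 127 135 161]
 [ 96  99 101 101  83  65  64  70  94 114 112 114 115 117]
 [ 88  89  91  92  62  43  48  46  73 102 107 110 110 111]
 [ 89  86  84  85  59  36  31  39  73  93 100 102 103 104]
 [ 94  91  87  89  77  51  41  57  92  97  93  94  96  95]
 [107 107 100  99  92  78  76  84  98  94  87  88  88  86]
 [113 113 110 109 106 111 102  98  95  92  88  89  87  83]
 [115 110 108 109 120 159 129 110 106 113 108  96  90  90]
 [122 119 118 122 131 161 154 121 120 161 153 116 108 109]
 [126 126 132 176 195 193 158 122 117 160 160 134 158 149]]
311.843984962406 204.78383458646616
0.4 [314.7 199.4]
0.55 [314.2 200.7]
0.7 [313.7 202.1]
0.85 [313.2 203.5]
1.0 [312.9 204.9]
1.15 [312.6 206.4]
1.3 [312.4 207.8]
1.45 [312.3 209.2]
```

The knob is at φ≈1.0 (side view 311.8,204.8 px), so y≈30, z≈240 mm. I'll push down again with the finger centred slightly inboard of the knob.

carry_out(moves=[[[-2.5,0.4,0],[0,0,0],0],[[-3,0.5,0],[0,0,0],0],[[-2.4,0.4,0],[0,0,0],0],[[0,0,1.5],[0,0,0],0],[[0,0,1.5],[0,0,0],0]])

```text
t: 14.38
ee_pos: [0.5211, 0.108, 0.2805]
tool_rot: [0.0, 1.0, 0.022, 0.002]
force: [0.7, -0.9, -0.3]
finger_gap: -0.0001
```

carry_out(moves=[[[0,0,1.5],[0,0,0],0],[[0,0,0.5],[0,0,0],0],[[0,0,0],[0,0,0],0],[[0,0,0],[0,0,0],0],[[0,0,0],[0,0,0],0]])

```text
t: 14.8
ee_pos: [0.5225, 0.1083, 0.2602]
tool_rot: [0.0, 1.0, 0.022, 0.001]
force: [-0.1, 0.4, -0.6]
finger_gap: -0.0001
```

```bash
python3 -c "
from h import *
where()"
```

```text
t 14.8 cab mm [-86.   26.4 260.2] toolx yaw 2.54 toolz [ 0.002  0.    -1.   ] F [-0.1  0.4 -0.6] gap -0.0001
```

carry_out(moves=[[[0.1,0,0.4],[0,0,0],0],[[0,0,0.4],[0,0,0],0],[[0,0,0.3],[0,0,0],0],[[0,-0.1,0.3],[0,0,0],0],[[0,-0.1,0.2],[0,0,0],0]])

```text
t: 15.22
ee_pos: [0.5231, 0.1107, 0.2429]
tool_rot: [-0.0, 1.0, 0.022, 0.0]
force: [0.5, 0.9, 1.5]
finger_gap: -0.0
```

```bash
python3 -c "
from h import *
where();cam('side','s11.png')
a=cv2.imread('pics/s11.png')[150:230,260:360];cv2.imwrite('pics/s11z.png',cv2.resize(a,None,fx=7,fy=7,interpolation=2))"
```

```text
t 15.22 cab mm [-85.2  28.8 242.9] toolx yaw 2.54 toolz [ 0.     0.001 -1.   ] F [0.5 0.9 1.5] gap -0.0
```

View pics/s11z.png

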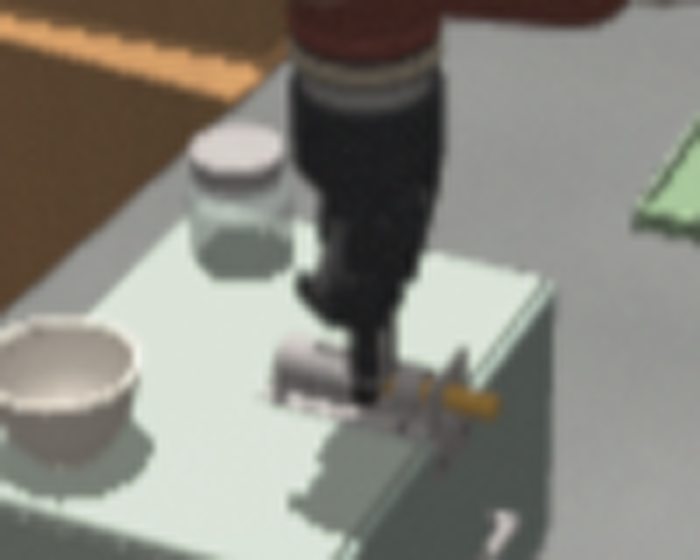

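carry_out(moves=[[[0,-0.1,0.2],[0,0,0],0],[[0,-0.1,0.2],[0,0,0],0],[[0,-0.1,0.2],[0,0,0],0],[[0,-0.1,0.2],[0,0,0],0],[[0,0,0.1],[0,0,0],0]])

```text
t: 15.68
ee_pos: [0.5227, 0.1145, 0.2335]
tool_rot: [0.0, 1.0, 0.022, -0.0]
force: [-0.0, 0.1, 1.3]
finger_gap: -0.0001
```

```bash
python3 -c "
from h import *
where()"
```

```text
t 15.68 cab mm [-85.5  32.6 233.5] toolx yaw 2.55 toolz [-0. -0. -1.] F [-0.   0.1  1.3] gap -0.0001
```

carry_out(moves=[[[0,0,0.1],[0,0,0],0],[[0,0,0],[0,0,0],0],[[0,0,0],[0,0,0],0],[[0,0,0.1],[0,0,0],0],[[0,0,0],[0,0,0],0]])

```text
t: 16.1
ee_pos: [0.5229, 0.1144, 0.2328]
tool_rot: [-0.0, 1.0, 0.022, 0.0]
force: [-2.0, 1.4, 4.7]
finger_gap: 0.0002
```

```bash
python3 -c "
from h import *
where()"
```

```text
t 16.1 cab mm [-85.3  32.5 232.8] toolx yaw 2.54 toolz [ 0.  0. -1.] F [-2.   1.4  4.7] gap 0.0002
```

carry_out(moves=[[[0,0,0.1],[0,0,0],0],[[0,0,0],[0,0,0],0],[[0,0,0.1],[0,0,0],0],[[0,0,0],[0,0,0],0],[[0,0,0],[0,0,0],0]])

```text
t: 16.52
ee_pos: [0.5237, 0.1146, 0.2324]
tool_rot: [-0.0, 1.0, 0.022, 0.002]
force: [-2.7, 1.2, 9.2]
finger_gap: 0.0001
```

```bash
python3 -c "
from h import *
where()"
```

```text
t 16.52 cab mm [-84.6  32.6 232.4] toolx yaw 2.54 toolz [ 0.003  0.001 -1.   ] F [-2.7  1.2  9.2] gap 0.0001
```

The knob is hard against the end of the notch (tip z 232.4; expected 233). I'll lift straight up, move off and check.

carry_out(moves=[[[0,0,-1],[0,0,0],0],[[0,0,-3],[0,0,0],0],[[0,0,-4],[0,0,0],0],[[0,0,-4],[0,0,0],0],[[-2,2,-2],[0,0,0],0]])

```text
t: 16.93
ee_pos: [0.5057, 0.0946, 0.3747]
tool_rot: [-0.0, 1.0, 0.023, 0.003]
force: [-0.1, -1.2, 1.2]
finger_gap: 0.0
```

carry_out(moves=[[[-2,3.5,0],[0,0,0],0],[[-2,3.5,0],[0,0,0],0],[[-1,3.8,0],[0,0,0],0],[[0,3.8,0],[0,0,0],0],[[0,3.8,0],[0,0,0],0]])

```text
t: 17.35
ee_pos: [0.461, -0.0943, 0.3703]
tool_rot: [0.001, 1.0, 0.022, 0.0]
force: [-0.0, 0.0, -0.5]
finger_gap: -0.0001
```

carry_out(moves=[[[0,3.8,0],[0,0,0],0],[[0,3.8,0],[0,0,0],0],[[0,3.8,0],[0,0,0],0],[[0,3.8,0],[0,0,0],0],[[0,0,0],[0,0,0],0]])

```text
t: 17.77
ee_pos: [0.4676, -0.2499, 0.3684]
tool_rot: [0.001, 1.0, 0.019, -0.001]
force: [0.3, 0.0, -0.1]
finger_gap: -0.0001
```

```bash
python3 -c "
from h import *
where();d=cam('side','s12.png');cam('top','t12.png')
b=(306,198,320,216);g=d['image'][b[1]:b[3],b[0]:b[2]].max(2).astype(int)
w=np.clip(80-g,0,None);ys,xs=np.mgrid[b[1]:b[3],b[0]:b[2]];print((w*xs).sum()/w.sum(),(w*ys).sum()/w.sum())
a=cv2.imread('pics/s12.png')[150:260,250:370];b=cv2.imread('pics/t12.png')[135:245,235:355];cv2.imwrite('pics/s12z.png',cv2.hconcat([cv2.resize(a,None,fx=3.3,fy=3.3,interpolation=2),cv2.resize(b,None,fx=3.3,fy=3.3,interpolation=2)]))"
```

```text
t 17.77 cab mm [-155.8 -329.2  368.4] toolx yaw 2.15 toolz [-0.003 -0.001 -1.   ] F [ 0.3  0.  -0.1] gap -0.0001
311.2682926829268 208.38048780487804
```

View pics/s12z.png

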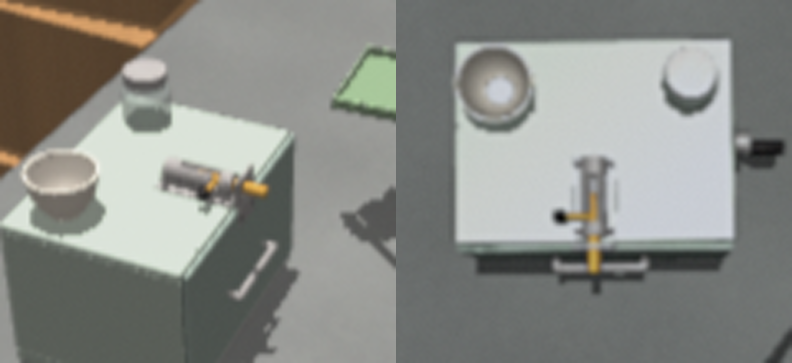

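View pics/t12.png

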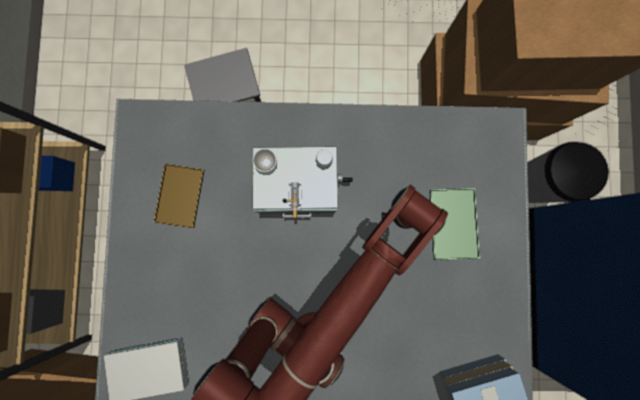

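```bash
python3 -c "
from h import *
d=cam('side')
def cen(im,b):
    g=im[b[1]:b[3],b[0]:b[2]].max(2).astype(int);w=np.clip(80-g,0,None);ys,xs=np.mgrid[b[1]:b[3],b[0]:b[2]];return (w*xs).sum()/w.sum(),(w*ys).sum()/w.sum()
P=lambda ph,x=-.085:proj(d,RC@np.array([x,.036*np.sin(ph),.221+.036*np.cos(ph)])+C0).round(2)
print('s6',cen(cv2.imread('pics/s6.png'),(310,191,322,202)),P(0))
print('now',cen(d['image'],(304,200,320,216)),P(1.3),P(1.45))
print(d['image'][200:216,304:320].max(2))
t=cam('top');b=(279,195,290,207);p=cen(t['image'],b);print(p,(cab(onz(t,*p,.225))*1e3).round(1))
"
```

```text
s6 (np.float64(315.748322147651), np.float64(196.31879194630872)) [316.29 196.79]
now (np.float64(311.256038647343), np.float64(208.3671497584541)) [312.41 207.82] [312.32 209.18]
[[180 161 151 146 144 144 156 169 183 192 201 211 218 224 226 226]
 [167 170 169 164 160 160 171 165 158 148 157 170 185 205 217 220]
 [143 149 152 158 168 171 182 175 169 161 173 180 171 197 210 213]
 [110 120 126 134 145 147 155 159 167 163 184 204 189 195 202 200]
 [ 89  98 101 107 112 120 124 134 144 145 182 197 183 179 183 182]
 [ 87  92  89  89  89  98  99 105 123 177 196 168 150 148 146 150]
 [113 113 105  93  87  89  76  79 130 197 177 152 122 121 117 117]
 [175 176 171 132 112  92  64  71 103 147 126 128 100  98  98  94]
 [175 190 202 182 170 121  64  57  53  77  95 101  92  91  88  84]
 [202 196 200 180 174 126  67  40  42  66  99 113 108  97  92  93]
 [224 220 218 208 203 173 119  86  77  91 116 161 154 116 112 114]
 [227 227 226 225 225 217 195 179 130 114 125 162 160 135 160 153]
 [227 227 227 227 227 224 192 176 138 133 185 200 200 179 167 143]
 [227 227 227 227 227 224 170 145 132 149 215 225 224 218 199 152]
 [227 227 227 227 227 225 209 197 161 193 223 226 227 225 207 161]
 [227 227 227 226 227 227 226 224 211 222 226 227 227 216 176 186]]
(np.float64(284.3759689922481), np.float64(200.39147286821705)) [-84.   35.1 225. ]
```

```bash
python3 -c "
import cv2,numpy as np
a=cv2.imread('pics/top0.png').astype(int);b=cv2.imread('pics/t12.png').astype(int)
D=abs(a-b).max(2)
for n,(x0,y0,x1,y1) in dict(bowl=(248,145,282,178),jar=(308,145,336,172),crank=(339,172,358,190),brass=(150,160,208,232),green=(460,185,485,262)).items(): print(n,D[y0:y1,x0:x1].max(),(D[y0:y1,x0:x1]>40).sum())
from h import *
where();print(robot.job_done())"
```

```text
bowl 6 0
jar 6 0
crank 5 0
brass 6 0
green 6 0
t 17.97 cab mm [-154.6 -323.3  369.8] toolx yaw 2.55 toolz [-0.001  0.    -1.   ] F [-0.4  0.3  0.2] gap -0.0002
the job is handed in; nothing more can be done
None
```

The flap is shut and bolted, and I handed the job in at about 18 s of the 61 s. No verdict is reported.

**What I did:** With closed fingertips I pushed the flap shut to its stop, at about 13 N along the push. I then pushed the bolt out through the keeper to its end stop, about 14 N. Last, I pushed the knob sideways and then down to the end of the notch, about 9 N.

**One thing went wrong:** my first downward push on the knob slid off its left side and pressed sideways with about 16 N. I lifted off, measured the knob, and pushed down again a little further in. That worked.

**Last checks:**
- **Flap:** it is flush with the cabinet in both camera views.
- **Bolt:** the brass tip is visible through the keeper.
- **Knob:** the top camera puts it at cabinet x = -84, y = +35 mm, against the expected -85, +36. The side camera gives a turn of about 1.4 rad, slightly short of 1.45 but within its pixel error. The finger stopped at z = 232.4 mm against the expected 233.
- **Other items:** the bowl, the jar, the crank, the brass tray and the part of the green tray not hidden by the arm look unchanged from the first top picture.
- **Arm:** it is clear of everything, with wrist force near zero.

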